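Refit the centrifuge's spacers in order

TASK

Put the two larger spacer rings from the enamel tray back onto the centrifuge's upright spindle: the largest first, down flat on the steel deck, and then the middle-sized one flat on top of it. The smallest ring belongs to another machine: leave it where it lies.

Things in the scene. Friction and masses are not known exactly. Their poses are not given: they have to be found in the camera images.
- spacer_large: plain brass spacer ring, outside diameter 64 mm, bore 28 mm, 18 mm high, about 400 g, lying flat in the enamel tray; origin at the centre of its underside, z along the bore. The three rings differ in outside diameter only and lie in a row along the tray's long side, in any order, about 100 mm apart.
- spacer_middle: plain brass spacer ring, outside diameter 50 mm, bore 28 mm, 18 mm high, about 210 g, lying flat in the enamel tray; origin at the centre of its underside, z along the bore. Tray floor 2 mm above the worktop, walls 30 mm high; on the two sides facing the tray's long walls each ring has at least 25 mm of free floor.
- spacer_small: plain brass spacer ring, outside diameter 38 mm, bore 28 mm, 18 mm high, about 80 g, lying flat in the enamel tray; origin at the centre of its underside, z along the bore. Not needed: it stays there. Forceps lie along the tray's far long wall.
- spindle_foot (a point): point on the spindle's axis in the plane of the centrifuge's deck, z up. The centrifuge drive is a fixed white round housing 180 mm across; its flat steel deck, 152 mm across, is 55 mm above the worktop. From its centre rises a plain spindle, diameter 14 mm, tip 48 mm above the deck. Nothing else stands on the deck.
Things that resemble listed ones, but are neither listed nor needed, are in the scene too. Leave any blue look-alike of the spacer_large alone.

How it is judged:
By the outcome, as a careful person would: the job done as asked, in the order asked, and still so for the second after the job is handed in, with the robot touching nothing.
It also fails if it takes over 48 s, if anything falls off the work surface, if the arm or the gripper's body presses on something with over 40 N, if the wrist force passes 120 N, or if a joint passes its speed limit or range.

ROBOT

A 6-joint arm with a two-finger parallel gripper is mounted at the origin on a cart in front of the work surface, level with it; the furniture and walls round the work are solid. World frame = base frame: x ahead of the robot, y to its left, z up, the work surface at z = 0. Lengths are in m, angles in rad, forces in N, time in s.
With the tool pointing down it reaches from about 0.275 to 0.725 m from the base axis. Payload 15.9 kg.
Tool frame: the origin (TCP) lies at the very end of the fingers, on their centre line; the grasp point (between the pads) lies behind it (r.grip_depth is the z of the grasp point in the tool frame, in m); z points along the fingers, y is the line along which they close (so a half turn about z gives the same grasp; the last joint's range is limited). The gripper opens to 85 mm and grips with 20 to 120 N. Pads are 22 mm wide; open, the fingers measure 114 mm over their backs; the gripper's body (76 mm by 85 mm) begins 54 mm behind the grasp point. The pads swing forward as they close: fully open they stand 13 mm farther back than shut.
Start: joints at [-1.241, 0.213, -0.034, 1.323, 0, 1.571], TCP at [0.162, -0.473, 0.231] pointing down, gripper open.
Joint ranges: [-2.98, 2.98], [-0.74, 1.72], [-1.14, 1.35], [-2.1, 2.04], [-1.57, 1.44], [-3.14, 3.14]. Speed limits (rad/s): [1.89, 1.89, 2.39, 2.57, 3.14, 3.14].

INTERFACE

Orientations are given as a rotation vector (axis times angle).
In Python, from station import status, optics, r gives the robot as it stands.
- The arm moves only by the shell command python3 -m pendant 'ROWS' [FORCE]. ROWS is JSON, a list of rows, each an object of numbers: "tx", "ty", "tz": the shift along the tool's x, y, z in units of 30 mm (1.0 is 30 mm); "rx", "ry", "rz": the turn, a rotation vector about the tool's x, y, z in units of 8 degrees (1.0 is 8 degrees); "fingers": the opening, from 0 (shut) to 1 (fully open). In form: [{"tx": .., "ty": .., "tz": .., "rx": .., "ry": .., "rz": .., "fingers": ..}, ...]. A call has 1 to 12 rows; each row is the pose to reach, as a shift and turn from the pose commanded when the call began, along the tool's axes at that moment; what a row does not reach only later rows make up. A row lasts 1/8 s, in which the tool goes at most 62.5 mm and 10.7 degrees, less where a joint would pass 70% of its speed; a pose out of reach is approached as far as the arm can. A call with a gripper value outside its range is refused whole. The fingers move at their own pace and stop on an object; FORCE is the grip in N (left out, the last holds). Time passes only in rows, so rows that repeat a pose let the fingers close. It gives the time, the measured TCP pose, the force, the opening and the grip force at its end, in the units of the state.
- status.sense(): the state, without advancing time (a new reading comes with each control period).
- optics.read_camera(name): name is "side" or "top" or "wrist"; returns the picture (384x512x3 uint8, red, green, blue); there is no depth.
- optics.camera_info(name): a dict with "fx", "fy", "cx", "cy" (pixels), "R" (3x3) and "t" (3): a world point X has camera coordinates R X + t; the wrist camera has in their place "T_tool_cam" (4x4, takes a point from camera to tool coordinates, whose origin is the TCP and whose axes are the flange's). Camera axes: x right, y down, z forward; pixel columns grow to the right and rows downward; lengths in m; the calibration is good to about 2 mm. A picture is of the moment at which its call begins: read the wrist's pose just before it. camera_info takes no time and is no camera call.
- r.job_done(): hands the job in; it is judged then, once.
The state is a dict: "t": time; "joints": joint angles; "qvel": joint speeds; "tau": joint torques, N m; "ee_pos": TCP position; "eef_rot": TCP orientation; "wrist_force": force on the tool from outside, world axes, zero at the start; "moment": the same for the moment, N m; "grip_width": finger opening in m; "finger_force": force on a finger pad.
Only numpy, scipy, OpenCV 4.12 (cv2) and the standard library are available. Lean on these libraries where they do the work, as an engineer would, in place of code of your own. Each camera call takes 0.05 s, during which the arm holds its last target. There are 200 camera calls.

## Working session

There is one attempt and no reset: what is moved stays moved. The work goes in short steps, Python scripts to look and compute and a shell command to move; the robot and the scene stay as the last step left them, time stands still between calls to the robot, and variables do not carry over. Pictures are saved under pics/ and viewed, at most 14 in all, crops included, and the job is handed in when it is done.

```bash
ls; mkdir -p pics
python3 - <<'E'
from station import status, optics, r
import cv2, numpy as np
s=status.sense()
print(s['t'],s['ee_pos'],s['eef_rot'],s['grip_width'],s['wrist_force'],r.grip_depth)
a=[]
for n in ('top','side'):
    im=optics.read_camera(n); cv2.imwrite(f'pics/{n}0.png',im[:,:,::-1]); 
    i=optics.camera_info(n); R=np.array(i['R']);print(n,i['fx'],i['fy'],i['cx'],i['cy'],(-R.T@np.array(i['t'])).round(3),R.round(3).tolist())
print(optics.camera_info('wrist'))
E
```

```text
pics
0.0 [ 0.16181556 -0.4727343   0.23082383] [-3.09790709e+00 -5.15520593e-01  2.88661274e-04] 0.08529589853418186 [-0.51034306  0.1821635   0.12440169] -0.0187
top 374.3846727325453 374.3846727325453 257.1299213548715 189.26589655639734 [ 0.409 -0.07   1.046] [[-0.018, -1.0, -0.01], [-0.998, 0.019, -0.067], [0.067, 0.009, -0.998]]
side 412.76066101521076 412.76066101521076 254.539710457322 185.0813226196251 [0.227 0.636 0.577] [[-0.939, -0.344, -0.002], [-0.193, 0.53, -0.826], [0.285, -0.775, -0.564]]
{'fx': 316.4205170824287, 'fy': 316.4205170824287, 'cx': 252.32954651602003, 'cy': 188.6249087860576, 'T_tool_cam': array([[ 3.61975961e-04, -9.51734105e-01, -3.06923546e-01,
         7.82995293e-02],
       [ 9.99999213e-01, -2.41735282e-05,  1.25432686e-03,
        -2.18756262e-03],
       [-1.20120508e-03, -3.06923758e-01,  9.51733347e-01,
        -1.41428342e-01],
       [ 0.00000000e+00,  0.00000000e+00,  0.00000000e+00,
         1.00000000e+00]])}
```

View pics/top0.png

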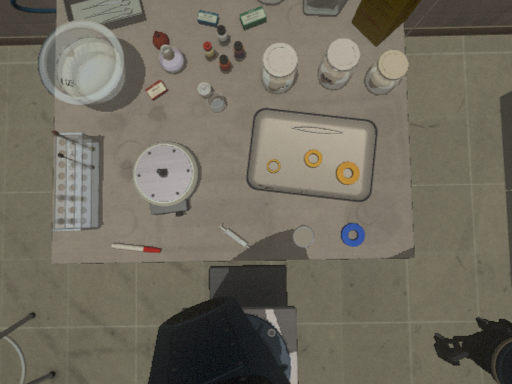

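View pics/side0.png

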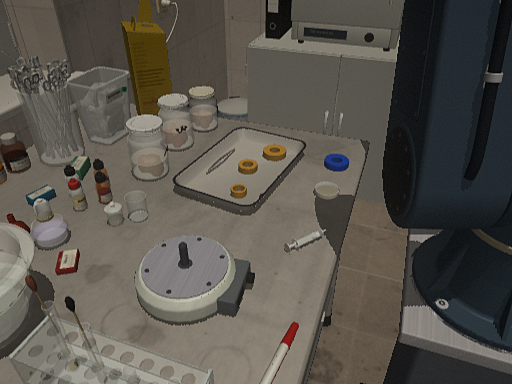

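The top view shows three brass rings in the tray: small (274,166), middle (313,158), large (348,173). The blue look-alike at (353,234) is outside the tray, and the spindle is at about (164,172). In the side view the rings are at (238,190), (248,167), (274,152) and the spindle tip is at (184,243).

```bash
cat > h.py <<'E'
import numpy as np, cv2
from scipy.spatial.transform import Rotation as Ro
from station import status, optics, r
def pose():
    s=status.sense(); return np.array(s['ee_pos']),Ro.from_rotvec(s['eef_rot']).as_matrix()
def cam(n,p=None):
    i=optics.camera_info(n); K=np.array([[i['fx'],0,i['cx']],[0,i['fy'],i['cy']],[0,0,1]])
    if n=='wrist':
        T=np.array(i['T_tool_cam']); Rw=p[1]@T[:3,:3]; c=p[0]+p[1]@T[:3,3]
    else:
        Rw=np.array(i['R']).T; c=-Rw@np.array(i['t'])
    return K,Rw,c
def cast(C,uv,z):
    K,Rw,c=C; uv=np.atleast_2d(uv).astype(float)
    d=(Rw@np.linalg.inv(K)@np.c_[uv,np.ones(len(uv))].T).T
    return c+d*((z-c[2])/d[:,2])[:,None]
def brass(im,C,z,amin=40):
    """outer contours of brass blobs cast to plane z: centre, diameter"""
    hsv=cv2.cvtColor(im,cv2.COLOR_RGB2HSV); m=cv2.inRange(hsv,(10,120,90),(28,255,255))
    out=[]
    for c in cv2.findContours(m,cv2.RETR_EXTERNAL,cv2.CHAIN_APPROX_NONE)[0]:
        if cv2.contourArea(c)<amin: continue
        P=cast(C,c[:,0,:],z); (x,y),rad=cv2.minEnclosingCircle((P[:,:2]*1000).astype(np.float32))
        out.append((c[:,0,:].mean(0).round(1),round(x/1000,4),round(y/1000,4),round(2*rad)))
    return out
def go(target,yaw=None):
    """needed shift (30 mm units) and rz (8 deg); yaw = world angle of tool y (mod 180)"""
    p,R=pose(); d=R.T@(np.array(target)-p)/0.03
    print('t',status.sense()['t'],'pos',p.round(4),'shift',d.round(2),'tilt',np.degrees(np.arccos(-R[2,2])).round(2))
    if yaw is not None:
        a=np.arctan2(R[1,1],R[0,1]); e=(a-yaw+np.pi/2)%np.pi-np.pi/2  # tool z down: +rz lowers world yaw
        print('rz',(np.degrees(e)/8).round(2),'or',(np.degrees(e)/8-22.5*np.sign(e)).round(2),'j6',status.sense()['joints'][5])
E
python3 - <<'E'
from h import *
for n in ('top','side'):
    im=cv2.imread(f'pics/{n}0.png')[:,:,::-1].copy(); C=cam(n)
    for o in brass(im,C,0.020): print(n,o)
im=cv2.imread('pics/top0.png'); C=cam('top')
# spindle: two-ray intersection, deck circle
g=cv2.cvtColor(im,cv2.COLOR_BGR2GRAY)
print('deck edge c', cast(C,[(166,173)],.055).round(3))
a=cast(cam('side'),[(184,243)],.103);b=cast(C,[(164,172)],.103);print('tip',a,b)
# tray corners
print('tray',cast(C,[(256,110),(376,122),(369,200),(249,187)],.03).round(3))
x=np.hstack([cv2.resize(im[95:255,120:200],(400,600)[:2],interpolation=cv2.INTER_CUBIC)])
y=cv2.resize(im[100:250,240:385],None,fx=4,fy=4,interpolation=cv2.INTER_CUBIC)
cv2.imwrite('pics/crop1.png',y)
E
```

```text
top (array([347.2, 172.7]), 0.5186, -0.3092, 63)
top (array([273. , 165.5]), 0.5426, -0.1058, 36)
top (array([312.9, 158. ]), 0.5615, -0.2158, 49)
side (array([238.5, 190.3]), 0.536, -0.095, 56)
side (array([247.3, 165.7]), 0.5522, -0.2056, 69)
side (array([274.5, 152. ]), 0.513, -0.2954, 85)
side (array([140.1,  26.7]), 1.5992, -1.4024, 412)
deck edge c [[0.523 0.181 0.055]]
tip [[0.51847156 0.18898336 0.103     ]] [[0.52048168 0.1739056  0.103     ]]
tray [[ 0.696 -0.062  0.03 ]
 [ 0.656 -0.39   0.03 ]
 [ 0.442 -0.363  0.03 ]
 [ 0.484 -0.039  0.03 ]]
```

View pics/crop1.png

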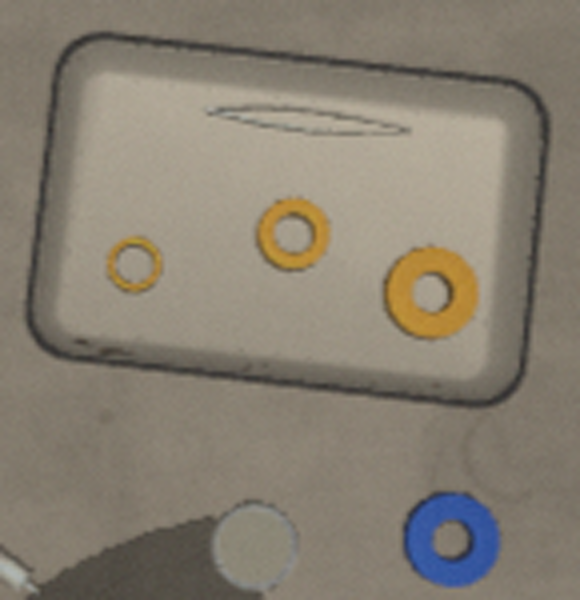

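Brass candidates in the tray: (347,173) measures 63 mm, so it is spacer_large. (313,158) measures 49 mm, so it is spacer_middle. (273,166) measures 36 mm and stays. The crop confirms this, and the blue ring outside the tray at (353,234) is the look-alike. The tray's short axis is at about −7.3°.

```bash
python3 -c "
from h import *
go([.5186,-.3092,.14],np.radians(-7.3))"
```

```text
t 0.1 pos [ 0.1618 -0.4728  0.2309] shift [13.02 -1.3   3.03] tilt 0.06
rz -7.98 or 14.52 j6 1.5707886179565442
```

```bash
python3 -m pendant '[{"tx":2,"rz":-1.3,"fingers":1},{"tx":4,"ty":-0.2,"tz":0.5,"rz":-2.6},{"tx":6,"ty":-0.4,"tz":1,"rz":-3.9},{"tx":8,"ty":-0.6,"tz":1.5,"rz":-5.2},{"tx":10,"ty":-0.9,"tz":2,"rz":-6.5},{"tx":12,"ty":-1.2,"tz":2.6,"rz":-7.8},{"tx":13,"ty":-1.3,"tz":3,"rz":-8},{"tx":13,"ty":-1.3,"tz":3,"rz":-8},{"tx":13,"ty":-1.3,"tz":3,"rz":-8},{"tx":13,"ty":-1.3,"tz":3,"rz":-8}]' 60
python3 - <<'E'
from h import *
p=pose(); im=optics.read_camera('wrist'); cv2.imwrite('pics/w1.png',im[:,:,::-1]); C=cam('wrist',p)
for o in brass(im,C,.020,300): print(o)
for f in brass(im,C,.020,300):
    if f[3]>58: go([f[1],f[2],.02],np.radians(-7.3))
print(r.grip_depth)
E
```

```text
-0.0187invalid input at $[0]: expected keys tx, ty, tz, rx, ry, rz, fingers
```

View pics/w1.png

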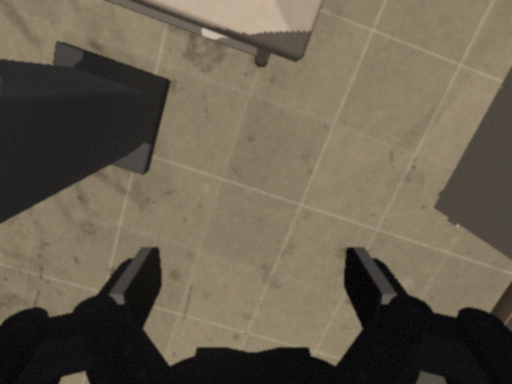

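The move was refused because every row needs all seven keys. The view shows only the floor at the start pose, with the finger tips at (140,280) and (370,280). I'll retype it in full.

```bash
python3 -m pendant '[{"tx":2,"ty":0,"tz":0,"rx":0,"ry":0,"rz":-1.3,"fingers":1},{"tx":4,"ty":-0.2,"tz":0.5,"rx":0,"ry":0,"rz":-2.6,"fingers":1},{"tx":6,"ty":-0.4,"tz":1,"rx":0,"ry":0,"rz":-3.9,"fingers":1},{"tx":8,"ty":-0.6,"tz":1.5,"rx":0,"ry":0,"rz":-5.2,"fingers":1},{"tx":10,"ty":-0.9,"tz":2,"rx":0,"ry":0,"rz":-6.5,"fingers":1},{"tx":12,"ty":-1.2,"tz":2.6,"rx":0,"ry":0,"rz":-7.8,"fingers":1},{"tx":13,"ty":-1.3,"tz":3,"rx":0,"ry":0,"rz":-8,"fingers":1},{"tx":13,"ty":-1.3,"tz":3,"rx":0,"ry":0,"rz":-8,"fingers":1},{"tx":13,"ty":-1.3,"tz":3,"rx":0,"ry":0,"rz":-8,"fingers":1},{"tx":13,"ty":-1.3,"tz":3,"rx":0,"ry":0,"rz":-8,"fingers":0.88}]' 60
python3 - <<'E'
from h import *
p=pose(); im=optics.read_camera('wrist'); cv2.imwrite('pics/w2.png',im[:,:,::-1]); C=cam('wrist',p)
for f in brass(im,C,.020,300): print(f)
for f in brass(im,C,.020,300):
    if f[3]>58: go([f[1],f[2],.02],np.radians(-7.3))
E
```

```text
t: 1.4
ee_pos: [0.5177, -0.3106, 0.1419]
eef_rot: [2.356, 2.077, 0.0]
wrist_force: [-0.2, 0.3, 0.7]
grip_width: 0.075
finger_force: 0.0
(array([252. , 177.3]), 0.5164, -0.3058, 65)
(array([291. ,  57.1]), 0.5588, -0.2139, 49)
t 1.45 pos [ 0.5177 -0.3106  0.1419] shift [ 0.15 -0.07  4.06] tilt 0.04
rz 0.01 or -22.49 j6 1.1558749870265428
```

View pics/w2.png

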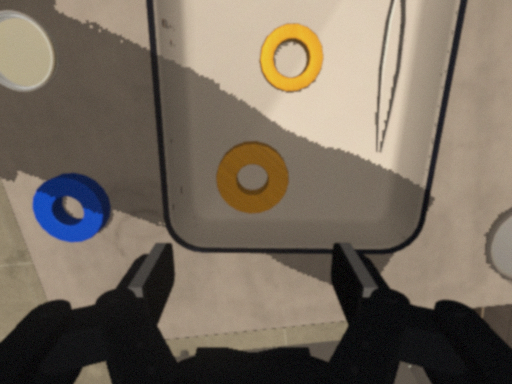

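The large ring is at (252,177), centred near (0.517,−0.307), the middle ring is at (291,57), and the free floor on both finger sides is clear. Next I descend with the fingers slightly closed.

```bash
python3 -m pendant '[{"tx":0.13,"ty":-0.03,"tz":1.5,"rx":0,"ry":0,"rz":0,"fingers":0.88},{"tx":0.13,"ty":-0.03,"tz":3,"rx":0,"ry":0,"rz":0,"fingers":0.88},{"tx":0.13,"ty":-0.03,"tz":3.8,"rx":0,"ry":0,"rz":0,"fingers":0.88},{"tx":0.13,"ty":-0.03,"tz":4.3,"rx":0,"ry":0,"rz":0,"fingers":0.88},{"tx":0.13,"ty":-0.03,"tz":4.55,"rx":0,"ry":0,"rz":0,"fingers":0.88},{"tx":0.13,"ty":-0.03,"tz":4.55,"rx":0,"ry":0,"rz":0,"fingers":0.88}]' 60
python3 - <<'E'
from h import *
cv2.imwrite('pics/s3.png',cv2.resize(optics.read_camera('side')[90:220,150:330,::-1],None,fx=4,fy=4))
E
```

```text
t: 2.2
ee_pos: [0.518, -0.3061, 0.0052]
eef_rot: [2.355, 2.079, 0.0]
wrist_force: [0.1, -0.1, 0.2]
grip_width: 0.0753
finger_force: 0.0
```

View pics/s3.png

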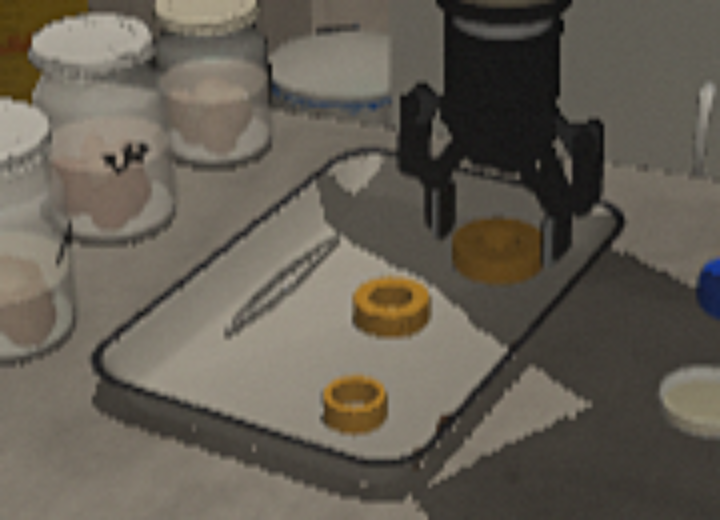

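The fingers straddle the large ring, with tips at about (440,235) and (555,258) in the crop. They are a bit high, so I go about 6 mm lower and close.

```bash
python3 -m pendant '[{"tx":0,"ty":0,"tz":0.2,"rx":0,"ry":0,"rz":0,"fingers":0.88},{"tx":0,"ty":0,"tz":0.2,"rx":0,"ry":0,"rz":0,"fingers":0.5},{"tx":0,"ty":0,"tz":0.2,"rx":0,"ry":0,"rz":0,"fingers":0.5},{"tx":0,"ty":0,"tz":0.2,"rx":0,"ry":0,"rz":0,"fingers":0.5},{"tx":0,"ty":0,"tz":0.2,"rx":0,"ry":0,"rz":0,"fingers":0.5}]' 70
```

```text
t: 2.88
ee_pos: [0.5181, -0.3059, -0.0005]
eef_rot: [2.354, 2.079, 0.0]
wrist_force: [-3.1, 0.9, 9.4]
grip_width: 0.0618
finger_force: 74.6
```

```bash
python3 -m pendant '[{"tx":0,"ty":0,"tz":-0.3,"rx":0,"ry":0,"rz":0,"fingers":0.5},{"tx":0,"ty":0,"tz":-1,"rx":0,"ry":0,"rz":0,"fingers":0.5},{"tx":0,"ty":0,"tz":-2.5,"rx":0,"ry":0,"rz":0,"fingers":0.5},{"tx":0,"ty":0,"tz":-4,"rx":0,"ry":0,"rz":0,"fingers":0.5},{"tx":0,"ty":0,"tz":-5,"rx":0,"ry":0,"rz":0,"fingers":0.5},{"tx":0,"ty":0,"tz":-5,"rx":0,"ry":0,"rz":0,"fingers":0.5},{"tx":0,"ty":0,"tz":-5,"rx":0,"ry":0,"rz":0,"fingers":0.5}]' 70
python3 - <<'E'
from h import *
p=pose(); im=optics.read_camera('wrist'); s=optics.read_camera('side')
cv2.imwrite('pics/w4.png',np.hstack([cv2.resize(im,(400,300)),cv2.resize(s[60:210,180:380],(400,300))])[:,:,::-1])
np.save('w4.npy',im); C=cam('wrist',p)
for f in brass(im,C,p[0][2]+.0205,300): print(f)
go([.522,.177,p[0][2]],np.radians(-7.3))
t=cv2.imread('pics/top0.png')[:,:,::-1].copy(); Ct=cam('top')
# deck/housing: bright round blob around (166,173) ; spindle dark blob
g=cv2.cvtColor(t,cv2.COLOR_RGB2GRAY)[135:212,125:205]
c=cv2.HoughCircles(cv2.GaussianBlur(g,(3,3),1),cv2.HOUGH_GRADIENT,1,60,param1=120,param2=15,minRadius=24,maxRadius=36)
print(c); 
for x,y,q in c[0]: print(cast(Ct,[(x+125,y+135),(x+125+q,y+135)],.05).round(4))
E
```

```text
t: 3.75
ee_pos: [0.5174, -0.3056, 0.1477]
eef_rot: [-2.354, -2.079, 0.001]
wrist_force: [-0.8, -0.2, -3.6]
grip_width: 0.062
finger_force: 77.6
(array([254.5, 261.9]), 0.5165, -0.3029, 67)
(array([291.5,  64.8]), 0.5411, -0.2205, 22)
t 3.85 pos [ 0.5171 -0.3054  0.1473] shift [ 1.598e+01 -1.830e+00  1.000e-02] tilt 0.14
rz 0.02 or -22.48 j6 1.1613383976675815
[[[40.5 38.5 32.1]]]
[[0.5226 0.1836 0.05  ]
 [0.521  0.0974 0.05  ]]
```

View pics/w4.png

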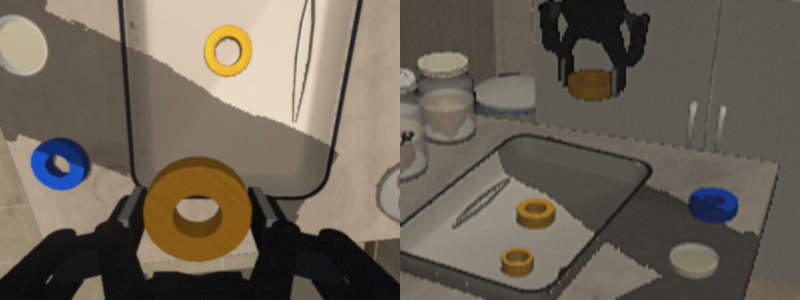

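The ring is held level between the pads (wrist panel centre (198,210)), and the 3.6 N load matches 400 g. Now I carry it towards the centrifuge and stop short to measure the spindle.

```bash
python3 -m pendant '[{"tx":0.8,"ty":-0.1,"tz":0,"rx":0,"ry":0,"rz":0,"fingers":0.5},{"tx":2.4,"ty":-0.3,"tz":0,"rx":0,"ry":0,"rz":0,"fingers":0.5},{"tx":4.2,"ty":-0.5,"tz":0,"rx":0,"ry":0,"rz":0,"fingers":0.5},{"tx":6,"ty":-0.7,"tz":0,"rx":0,"ry":0,"rz":0,"fingers":0.5},{"tx":7.8,"ty":-0.9,"tz":0,"rx":0,"ry":0,"rz":0,"fingers":0.5},{"tx":9.6,"ty":-1.1,"tz":0,"rx":0,"ry":0,"rz":0,"fingers":0.5},{"tx":11.2,"ty":-1.25,"tz":0,"rx":0,"ry":0,"rz":0,"fingers":0.5},{"tx":12.3,"ty":-1.35,"tz":0,"rx":0,"ry":0,"rz":0,"fingers":0.5},{"tx":12.8,"ty":-1.4,"tz":0,"rx":0,"ry":0,"rz":0,"fingers":0.5},{"tx":12.8,"ty":-1.4,"tz":0,"rx":0,"ry":0,"rz":0,"fingers":0.5},{"tx":12.8,"ty":-1.4,"tz":0,"rx":0,"ry":0,"rz":0,"fingers":0.5}]' 70
python3 - <<'E'
from h import *
p=pose(); im=optics.read_camera('wrist'); cv2.imwrite('pics/w5.png',im[:,:,::-1]); np.save('w5.npy',im); np.save('w5p.npy',np.c_[p[0],p[1]])
print(p[0])
E
```

```text
t: 5.22
ee_pos: [0.5235, 0.0794, 0.1485]
eef_rot: [-2.356, -2.079, 0.001]
wrist_force: [-0.1, -0.6, -2.6]
grip_width: 0.0617
finger_force: 77.5
[0.52354549 0.07943112 0.14848622]
```

View pics/w5.png

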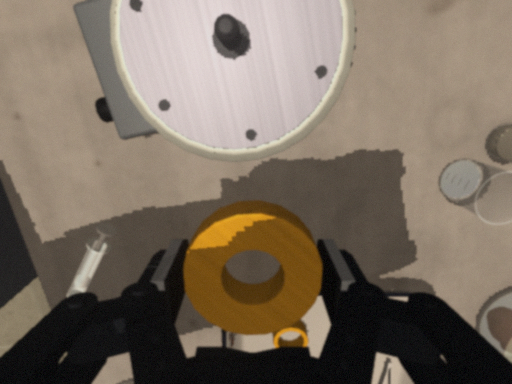

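Spindle tip is at about (227,22), base at about (235,42). The held ring's upper bore edge spans columns 221–285 and rows 249–305. I cast these to their heights.

Run:
```python
from h import *
q=np.load('w5p.npy'); p=(q[:,0],q[:,1:]); im=np.load('w5.npy'); C=cam('wrist',p)
print('tip',cast(C,[(227,22)],.103),'base',cast(C,[(236,42)],.055))
# bolts circle & deck rim: white mask contour -> circle at z=.055
hsv=cv2.cvtColor(im,cv2.COLOR_RGB2HSV); print(hsv[60,180],hsv[152,240],hsv[200,60])
print('bore', [cast(C,[x],p[0][2]+.0205)[0].round(4) for x in [(221,277),(285,277),(253,249),(253,305)]])
m=cv2.inRange(hsv,(10,120,60),(28,255,255))[180:345,170:340]
c=max(cv2.findContours(m,cv2.RETR_EXTERNAL,cv2.CHAIN_APPROX_NONE)[0],key=cv2.contourArea)[:,0]+[170,180]
print(c.min(0),c.max(0)); 
# rim lower edge of housing: fit circle on gray bolts? dark pixels in spindle area
g=cv2.cvtColor(im,cv2.COLOR_RGB2GRAY); d=(g[0:70,200:270]<60).astype(np.uint8)
n,l,s,ce=cv2.connectedComponentsWithStats(d); print(s,ce)
T=g[0:64:2,208:256:2]; print('\n'.join(' '.join(f'{v:3d}' for v in row) for row in T))
```

```text
tip [[0.52316364 0.19313046 0.103     ]] base [[0.52495367 0.18903349 0.055     ]]
[  4  17 219] [ 22  41 205] [ 15  60 158]
bore [array([0.5089, 0.0815, 0.169 ]), array([0.5369, 0.078 , 0.169 ]), array([0.5246, 0.0935, 0.169 ]), array([0.5211, 0.0651, 0.169 ])]
[183 200] [322 344]
[[   0    0   70   70 4430]
 [  29   17    1    1    1]
 [  17   20   31   34  469]] [[34.60564334 33.95846501]
 [29.         17.        ]
 [33.51385928 39.65245203]]
217 215 217 214 213 216 213 214 214 212 212 213 206 203 207 204 204 210 210 206 210 207 205 205
214 216 217 214 215 216 216 213 214 213 212 211 211 206 209 205 205 209 211 207 206 208 205 209
215 218 217 217 214 217 215 211 214 216 213 214 208 208 206 206 204 209 208 207 205 208 206 206
213 216 217 214 213 216 217 210 213 216 214 213 211 208 209 209 204 207 208 206 207 208 208 206
209 217 219 216 213 215 217 216 213 216 212 213 213 206 208 209 206 208 212 208 207 209 207 208
211 215 214 216 215 216 219 214 214 216 215 216 214 210 208 210 206 204 209 209 207 207 205 206
211 214 217 215 215 215 219 212 203 203 207 211 214 210 209 211 206 207 21
[... 1721 characters left out ...]
  57  58  67 114 157 205 210
211 215 220 215 176  99  93  91  89  91  78  68  64  63  57  55  55  57  64  94 151 202 211 209
209 215 220 217 195 132 100  95  93  92  93  91  89  81  66  58  55  62  88 158 192 204 210 209
211 213 220 220 213 200 160 104  94  91  94  89  93  89  87  68  64  90 119 175 208 206 209 210
211 213 217 219 216 214 208 186 126 102  97  96  94  95 105 138 178 187 194 204 207 205 208 210
210 212 216 218 218 215 211 214 200 189 176 160 146 117 176 207 214 214 209 205 209 205 202 209
212 210 215 220 218 213 209 216 218 216 214 213 206 194 211 215 210 214 215 208 208 206 207 210
212 212 212 216 220 214 212 215 219 217 217 217 218 213 214 214 211 213 213 207 204 211 203 207
```

```bash
python3 -m pendant '[{"tx":0.8,"ty":-0.1,"tz":0,"rx":0,"ry":0,"rz":0,"fingers":0.5},{"tx":2,"ty":-0.25,"tz":0,"rx":0,"ry":0,"rz":0,"fingers":0.5},{"tx":3.2,"ty":-0.42,"tz":0.3,"rx":0,"ry":0,"rz":0,"fingers":0.5},{"tx":3.64,"ty":-0.47,"tz":0.8,"rx":0,"ry":0,"rz":0,"fingers":0.5},{"tx":3.64,"ty":-0.47,"tz":0.8,"rx":0,"ry":0,"rz":0,"fingers":0.5},{"tx":3.64,"ty":-0.47,"tz":0.8,"rx":0,"ry":0,"rz":0,"fingers":0.5},{"tx":3.64,"ty":-0.47,"tz":0.8,"rx":0,"ry":0,"rz":0,"fingers":0.5}]' 70
python3 - <<'E'
from h import *
p=pose(); w=optics.read_camera('wrist'); s=optics.read_camera('side')
K,Rw,c=cam('side')
def pr(X): v=K@Rw.T@(np.array(X)-c); return (v[:2]/v[2]).round(1)
for x,y in [(.5228,.1895),(.5228,.184)]: print('tip',pr((x,y,.103)),'foot',pr((x,y,.055)))
print('ring c bot',pr((p[0][0],p[0][1],p[0][2]+.0025)),p[0])
a=cv2.resize(s[170:330,110:270],(600,600),interpolation=cv2.INTER_CUBIC)
cv2.imwrite('pics/s6.png',a[:,:,::-1]); np.save('s6.npy',s); np.save('w6.npy',w)
E
```

```text
t: 6.15
ee_pos: [0.5236, 0.1896, 0.1253]
eef_rot: [2.356, 2.078, 0.001]
wrist_force: [-0.9, 0.0, -3.3]
grip_width: 0.062
finger_force: 77.5
tip [181.6 242.6] foot [184.3 263. ]
tip [183.1 240.5] foot [185.8 260.9]
ring c bot [179.6 231.3] [0.52358955 0.18956289 0.12531706]
```

View pics/s6.png

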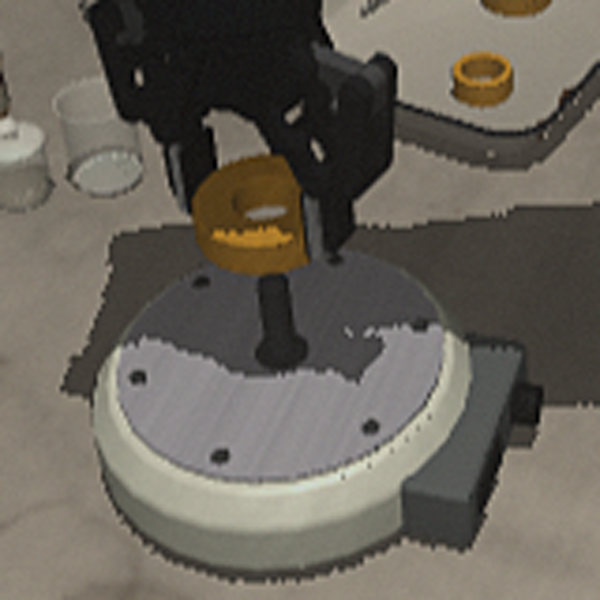

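Side crop: the spindle foot is at (282,352), the bore spans about 232–295, and the ring's bottom front edge is at row 275. I compare the predicted and seen ring edges to remove the camera bias.

Run:
```python
from h import *
K,Rw,c=cam('side')
def pr(X): v=K@Rw.T@(np.array(X)-c); return (((v[:2]/v[2])-[110,170])*3.75).round(0)
t=np.linspace(0,2*np.pi,73); o=np.array([.5230,.1895])
def ring(rad,z): return np.array([pr((o[0]+rad*np.cos(a),o[1]+rad*np.sin(a),z)) for a in t])
b=ring(.032,.128); u=ring(.032,.146); h=ring(.014,.146)
print('ring left',b.min(0),u.min(0),'bottom',b.max(0),'bore',h.min(0),h.max(0))
f=ring(.007,.055); print('foot',f.min(0),f.max(0)); k=ring(.076,.055); print('deck',k.min(0),k.max(0))
```

```text
ring left [189. 184.] [183. 153.] bottom [335. 279.] bore [225. 178.] [290. 219.]
foot [263. 338.] [293. 359.]
deck [112. 241.] [441. 476.]
```

The spindle and ring carry the same camera bias to within about 2 mm, and the radial clearance is 7 mm. I lower the ring with a slight correction.

```bash
python3 -m pendant '[{"tx":0.05,"ty":0,"tz":0.5,"rx":0,"ry":0,"rz":0,"fingers":0.5},{"tx":0.05,"ty":0,"tz":0.9,"rx":0,"ry":0,"rz":0,"fingers":0.5},{"tx":0.05,"ty":0,"tz":1.2,"rx":0,"ry":0,"rz":0,"fingers":0.5},{"tx":0.05,"ty":0,"tz":1.4,"rx":0,"ry":0,"rz":0,"fingers":0.5}]' 70; python3 -m pendant '[{"tx":0,"ty":0,"tz":0.4,"rx":0,"ry":0,"rz":0,"fingers":0.5},{"tx":0,"ty":0,"tz":0.75,"rx":0,"ry":0,"rz":0,"fingers":0.5},{"tx":0,"ty":0,"tz":0.95,"rx":0,"ry":0,"rz":0,"fingers":0.5},{"tx":0,"ty":0,"tz":0.95,"rx":0,"ry":0,"rz":0,"fingers":0.5}]' 70
```

```text
t: 6.75
ee_pos: [0.5231, 0.1919, 0.0819]
eef_rot: [-2.355, -2.079, 0.001]
wrist_force: [-1.1, 0.7, -3.4]
grip_width: 0.0612
finger_force: 77.6
t: 7.25
ee_pos: [0.5232, 0.1919, 0.0539]
eef_rot: [-2.355, -2.079, 0.001]
wrist_force: [0.0, -0.1, -3.2]
grip_width: 0.0619
finger_force: 77.5
```

```bash
python3 -m pendant '[{"tx":0,"ty":0,"tz":0.05,"rx":0,"ry":0,"rz":0,"fingers":0.5},{"tx":0,"ty":0,"tz":0.05,"rx":0,"ry":0,"rz":0,"fingers":0.5}]' 70; python3 -m pendant '[{"tx":0,"ty":0,"tz":0.04,"rx":0,"ry":0,"rz":0,"fingers":0.5},{"tx":0,"ty":0,"tz":0.04,"rx":0,"ry":0,"rz":0,"fingers":0.5}]' 70
```

```text
t: 7.5
ee_pos: [0.5235, 0.1921, 0.053]
eef_rot: [2.355, 2.08, 0.001]
wrist_force: [1.0, 0.0, -3.0]
grip_width: 0.0615
finger_force: 77.5
t: 7.75
ee_pos: [0.5236, 0.1921, 0.0528]
eef_rot: [2.354, 2.079, 0.002]
wrist_force: [-6.8, -2.5, 13.8]
grip_width: 0.0613
finger_force: 79.3
```

It is resting on the deck. I open the fingers, rise and go straight back towards the middle ring.

```bash
python3 -m pendant '[{"tx":0,"ty":0,"tz":0,"rx":0,"ry":0,"rz":0,"fingers":0.88},{"tx":0,"ty":0,"tz":0,"rx":0,"ry":0,"rz":0,"fingers":0.88},{"tx":0,"ty":0,"tz":0,"rx":0,"ry":0,"rz":0,"fingers":0.88},{"tx":0,"ty":0,"tz":-0.6,"rx":0,"ry":0,"rz":0,"fingers":0.88},{"tx":0,"ty":0,"tz":-1.6,"rx":0,"ry":0,"rz":0,"fingers":0.88},{"tx":0,"ty":0,"tz":-2.6,"rx":0,"ry":0,"rz":0,"fingers":0.88},{"tx":0,"ty":0,"tz":-3.2,"rx":0,"ry":0,"rz":0,"fingers":0.88},{"tx":0,"ty":0,"tz":-3.2,"rx":0,"ry":0,"rz":0,"fingers":0.88}]' 70
python3 - <<'E'
from h import *
w=optics.read_camera('wrist'); s=optics.read_camera('side'); np.save('w7.npy',w)
p=pose(); print(brass(w,cam('wrist',p),.073,300))
a=cv2.resize(s[170:330,110:270],(400,400),interpolation=cv2.INTER_CUBIC)
cv2.imwrite('pics/s7.png',np.hstack([a,cv2.resize(w,(400,300))[:300] if 0 else cv2.copyMakeBorder(cv2.resize(w,(400,300)),0,100,0,0,0)])[:,:,::-1])
go([.5590,-.2145,.14],np.radians(-7.3))
E
```

```text
t: 8.75
ee_pos: [0.5242, 0.1923, 0.1487]
eef_rot: [2.354, 2.079, 0.003]
wrist_force: [0.6, -1.6, 0.1]
grip_width: 0.0752
finger_force: 0.0
[(array([252.1, 198.8]), 0.5212, 0.1926, 64)]
t 8.85 pos [0.5232 0.1919 0.1469] shift [-13.3    2.86   0.23] tilt 0.03
rz 0.02 or -22.48 j6 2.046349203199987
```

View pics/s7.png

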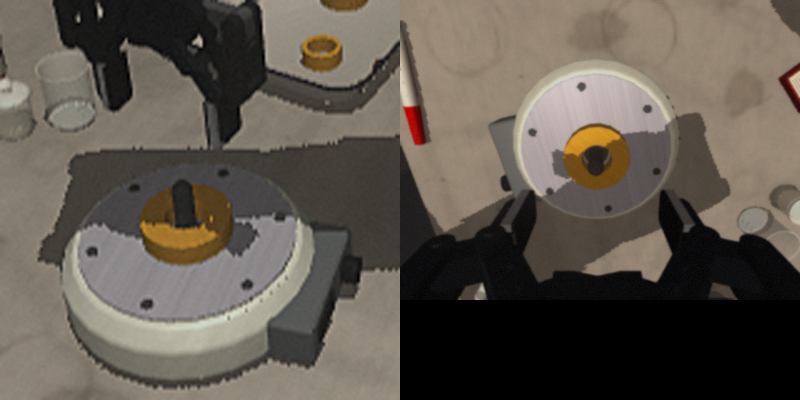

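The large ring lies flat on the deck around the spindle (side panel (186,225); wrist panel ring (597,157), spindle inside the bore). Going to the middle ring.

```bash
python3 -m pendant '[{"tx":-1.5,"ty":0.3,"tz":0,"rx":0,"ry":0,"rz":0,"fingers":0.8},{"tx":-3.5,"ty":0.75,"tz":0,"rx":0,"ry":0,"rz":0,"fingers":0.76},{"tx":-5.5,"ty":1.2,"tz":0,"rx":0,"ry":0,"rz":0,"fingers":0.76},{"tx":-7.5,"ty":1.6,"tz":0,"rx":0,"ry":0,"rz":0,"fingers":0.76},{"tx":-9.5,"ty":2.05,"tz":0.1,"rx":0,"ry":0,"rz":0,"fingers":0.76},{"tx":-11.5,"ty":2.5,"tz":0.2,"rx":0,"ry":0,"rz":0,"fingers":0.76},{"tx":-13,"ty":2.8,"tz":0.2,"rx":0,"ry":0,"rz":0,"fingers":0.76},{"tx":-13.3,"ty":2.86,"tz":0.2,"rx":0,"ry":0,"rz":0,"fingers":0.76},{"tx":-13.3,"ty":2.86,"tz":0.2,"rx":0,"ry":0,"rz":0,"fingers":0.76},{"tx":-13.3,"ty":2.86,"tz":0.2,"rx":0,"ry":0,"rz":0,"fingers":0.76}]' 70
python3 - <<'E'
from h import *
p=pose(); im=optics.read_camera('wrist'); C=cam('wrist',p)
for f in brass(im,C,.020,300):
    print(f)
    if 45<f[3]<55: go([f[1],f[2],.0],np.radians(-7.3))
# spindle in bore at the centrifuge, from w7
w=np.load('w7.npy'); g=cv2.cvtColor(w,cv2.COLOR_RGB2GRAY)
print('\n'.join(' '.join(f'{v:3d}' for v in row) for row in g[176:232:3,228:276:3]))
E
```

```text
t: 10.1
ee_pos: [0.5591, -0.2133, 0.1413]
eef_rot: [-2.353, -2.08, 0.0]
wrist_force: [0.5, -0.3, -0.4]
grip_width: 0.065
finger_force: 0.0
(array([253.5, 178.8]), 0.5596, -0.2117, 51)
t 10.15 pos [ 0.5592 -0.2133  0.1415] shift [0.05 0.01 4.72] tilt 0.03
rz 0.03 or -22.47 j6 1.328893967769309
(array([212.9,  49.7]), 0.541, -0.1038, 38)
156 155 157 161 156 156 152 152 150 147 149 151 150 153 147 145
155 156 152 153 156 152 151 152 151 148 146 147 144 145 131 108
155 155 154 151 148 149 149 146 148 144 146 147 143 124 101  88
151 153 152 150 147 143 135 127 117 125 137 144 116  83  81  82
151 149 152 149 121  72  52  42  41  48  60  79  77  77  81  82
150 149 145 106  51  40  33  34  35  37  31  40  45  72  78  78
144 134 100  44  40  30  35  38  29  35  32  34  43  75  81  80
133  92  64  43  42  34  32  35  29  33  28  37  41  80  77  84
 96  77  69  50  38  33  34  28  34  29  29  40  50  80  63  80
 81  77  56  71  42  34  32  28  31  30  31  36  70  76  52  76
 78  80  53  73  66  31  33  34  33  30  30  62  81  58  57  78
 82  78  58  56  58  33  37  37  34  31  32  73  64  53  66  81
 75  81  68  55  46  38  30  34  36  34  34  49  49  57  75  77
 78  77  81  62  46  34  36  40  33  38  32  47  55  71  77  80
 76  78  76  78  59  37  34  35  39  32  32  54  73  82  79  79
 80  82  80  77  79  43  35  39  38  35  53  78  75  80  81  76
 78  76  81  78  76  76  57  46  43  63  77  79  79  77  78  75
 77  78  81  76  77  76  76  78  76  81  82  78  80  74  75  77
 80  77  75  78  79  79  77  76  79  76  78  77  78  78  74  73
```

```bash
python3 -m pendant '[{"tx":0.04,"ty":0.01,"tz":1.5,"rx":0,"ry":0,"rz":0,"fingers":0.76},{"tx":0.04,"ty":0.01,"tz":3,"rx":0,"ry":0,"rz":0,"fingers":0.76},{"tx":0.04,"ty":0.01,"tz":3.9,"rx":0,"ry":0,"rz":0,"fingers":0.76},{"tx":0.04,"ty":0.01,"tz":4.4,"rx":0,"ry":0,"rz":0,"fingers":0.76},{"tx":0.04,"ty":0.01,"tz":4.62,"rx":0,"ry":0,"rz":0,"fingers":0.76},{"tx":0.04,"ty":0.01,"tz":4.62,"rx":0,"ry":0,"rz":0,"fingers":0.76}]' 70 && python3 -m pendant '[{"tx":0,"ty":0,"tz":0,"rx":0,"ry":0,"rz":0,"fingers":0.35},{"tx":0,"ty":0,"tz":0,"rx":0,"ry":0,"rz":0,"fingers":0.35},{"tx":0,"ty":0,"tz":0,"rx":0,"ry":0,"rz":0,"fingers":0.35},{"tx":0,"ty":0,"tz":0,"rx":0,"ry":0,"rz":0,"fingers":0.35}]' 60
python3 - <<'E'
from h import *
p=(np.array([.5232,.1919,.1469]),pose()[1]); C=cam('wrist',p); print(cast(C,[(251,213)],.103),cast(C,[(251,216)],.103))
E
```

```text
t: 10.9
ee_pos: [0.56, -0.2133, 0.0035]
eef_rot: [2.354, 2.08, 0.0]
wrist_force: [0.6, -0.4, 0.9]
grip_width: 0.0649
finger_force: 0.0
t: 11.4
ee_pos: [0.5605, -0.2137, 0.0046]
eef_rot: [2.353, 2.078, 0.002]
wrist_force: [-2.1, 1.9, 9.8]
grip_width: 0.0474
finger_force: 60.5
[[0.52196445 0.19632639 0.103     ]] [[0.5217094  0.19429545 0.103     ]]
```

```bash
python3 -m pendant '[{"tx":0,"ty":0,"tz":-0.3,"rx":0,"ry":0,"rz":0,"fingers":0.35},{"tx":0,"ty":0,"tz":-1,"rx":0,"ry":0,"rz":0,"fingers":0.35},{"tx":0,"ty":0,"tz":-2.5,"rx":0,"ry":0,"rz":0,"fingers":0.35},{"tx":0,"ty":0,"tz":-4,"rx":0,"ry":0,"rz":0,"fingers":0.35},{"tx":0,"ty":0,"tz":-4.7,"rx":0,"ry":0,"rz":0,"fingers":0.35},{"tx":0,"ty":0,"tz":-4.7,"rx":0,"ry":0,"rz":0,"fingers":0.35},{"tx":0,"ty":0,"tz":-4.7,"rx":0,"ry":0,"rz":0,"fingers":0.35}]' 60
python3 - <<'E'
from h import *
p=pose(); im=optics.read_camera('wrist'); C=cam('wrist',p)
for f in brass(im,C,p[0][2]+.0165,300): print(f)
go([.5222,.1935,p[0][2]],np.radians(-7.3))
E
```

```text
t: 12.28
ee_pos: [0.5591, -0.2133, 0.1431]
eef_rot: [-2.354, -2.079, 0.001]
wrist_force: [0.3, -0.3, -3.3]
grip_width: 0.0474
finger_force: 62.6
(array([256. , 249.1]), 0.5591, -0.208, 53)
(array([213.1,  50.2]), 0.5555, -0.1195, 18)
t 12.325 pos [ 0.5589 -0.2132  0.1428] shift [13.3  -2.89  0.  ] tilt 0.11
rz 0.02 or -22.48 j6 1.3304219380638909
```

```bash
python3 -m pendant '[{"tx":0.8,"ty":-0.2,"tz":0,"rx":0,"ry":0,"rz":0,"fingers":0.35},{"tx":2.4,"ty":-0.5,"tz":0,"rx":0,"ry":0,"rz":0,"fingers":0.35},{"tx":4.2,"ty":-0.9,"tz":0,"rx":0,"ry":0,"rz":0,"fingers":0.35},{"tx":6,"ty":-1.3,"tz":0,"rx":0,"ry":0,"rz":0,"fingers":0.35},{"tx":7.8,"ty":-1.7,"tz":0,"rx":0,"ry":0,"rz":0,"fingers":0.35},{"tx":9.6,"ty":-2.1,"tz":0,"rx":0,"ry":0,"rz":0,"fingers":0.35},{"tx":11.2,"ty":-2.45,"tz":0,"rx":0,"ry":0,"rz":0,"fingers":0.35},{"tx":12.4,"ty":-2.7,"tz":0,"rx":0,"ry":0,"rz":0,"fingers":0.35},{"tx":13.2,"ty":-2.88,"tz":0,"rx":0,"ry":0,"rz":0,"fingers":0.35},{"tx":13.2,"ty":-2.88,"tz":0.3,"rx":0,"ry":0,"rz":0,"fingers":0.35},{"tx":13.2,"ty":-2.88,"tz":0.5,"rx":0,"ry":0,"rz":0,"fingers":0.35},{"tx":13.2,"ty":-2.88,"tz":0.5,"rx":0,"ry":0,"rz":0,"fingers":0.35}]' 60
python3 - <<'E'
from h import *
w=optics.read_camera('wrist'); s=optics.read_camera('side'); p=pose(); print(p[0])
a=cv2.resize(s[170:330,110:270],(400,400),interpolation=cv2.INTER_CUBIC)
cv2.imwrite('pics/s8.png',np.hstack([a,cv2.resize(w[130:380,130:380],(400,400),interpolation=cv2.INTER_CUBIC)])[:,:,::-1])
E
```

```text
t: 13.82
ee_pos: [0.5223, 0.1895, 0.1282]
eef_rot: [-2.355, -2.078, 0.002]
wrist_force: [0.2, -0.3, -2.6]
grip_width: 0.0473
finger_force: 62.5
[0.5228447  0.18962886 0.12898952]
```

View pics/s8.png

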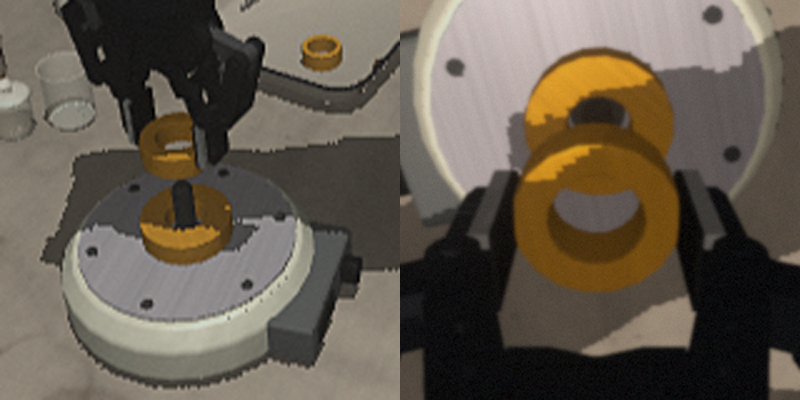

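The wrist panel shows the held ring at (597,210) in line with the spindle (597,112). In the side panel the held ring is at about (176,147) and the spindle tip at (183,185). I compute the relative offset from the ring outlines, both in the side view.

Run:
```python
from h import *
from scipy.optimize import fsolve
s=optics.read_camera('side'); p=pose(); K,Rw,c=cam('side')
hsv=cv2.cvtColor(s,cv2.COLOR_RGB2HSV); m=cv2.inRange(hsv,(8,120,50),(30,255,255))[190:290,150:220]
t=np.linspace(0,2*np.pi,181)
def ext(o,rad,z):
    P=np.concatenate([np.c_[o[0]+rad*np.cos(t),o[1]+rad*np.sin(t),0*t+q] for q in (z,z+.018)])
    v=(K@Rw.T@(P-c).T).T; v=v[:,:2]/v[:,2:]; return np.array([v[:,0].min(),v[:,1].max()])
for cc in cv2.findContours(m,cv2.RETR_EXTERNAL,cv2.CHAIN_APPROX_NONE)[0]:
    if cv2.contourArea(cc)<100: continue
    q=cc[:,0]+[150,190]; obs=np.array([q[:,0].min()-.5,q[:,1].max()+.5]); print(q.min(0),q.max(0))
    for rad,z,n in ((.032,.055,'large'),(.025,p[0][2]-.0015,'mid')):
        if (n=='mid')==(q[:,1].min()<225): print(n,fsolve(lambda o:ext(o,rad,z)-obs,[.522,.19]).round(4))
print(p[0])
```

```text
[166 244] [202 275]
large [0.5226 0.1867]
[165 215] [190 241]
mid [0.5213 0.1884]
[0.52297416 0.18972587 0.12915896]
```

```bash
python3 -m pendant '[{"tx":0,"ty":0.03,"tz":0.4,"rx":0,"ry":0,"rz":0,"fingers":0.35},{"tx":0,"ty":0.03,"tz":0.8,"rx":0,"ry":0,"rz":0,"fingers":0.35},{"tx":0,"ty":0.03,"tz":1.2,"rx":0,"ry":0,"rz":0,"fingers":0.35},{"tx":0,"ty":0.03,"tz":1.5,"rx":0,"ry":0,"rz":0,"fingers":0.35},{"tx":0,"ty":0.03,"tz":1.68,"rx":0,"ry":0,"rz":0,"fingers":0.35},{"tx":0,"ty":0.03,"tz":1.68,"rx":0,"ry":0,"rz":0,"fingers":0.35}]' 60; python3 -m pendant '[{"tx":0,"ty":0,"tz":0.06,"rx":0,"ry":0,"rz":0,"fingers":0.35},{"tx":0,"ty":0,"tz":0.06,"rx":0,"ry":0,"rz":0,"fingers":0.35}]' 60
```

```text
t: 14.72
ee_pos: [0.5236, 0.1901, 0.0783]
eef_rot: [-2.355, -2.079, 0.001]
wrist_force: [-0.5, 0.3, -2.3]
grip_width: 0.0475
finger_force: 62.5
t: 14.98
ee_pos: [0.5238, 0.1902, 0.077]
eef_rot: [2.355, 2.079, 0.0]
wrist_force: [-0.3, 0.5, -2.3]
grip_width: 0.0473
finger_force: 62.5
```

```bash
for i in 1; do python3 -m pendant '[{"tx":0,"ty":0,"tz":0.05,"rx":0,"ry":0,"rz":0,"fingers":0.35},{"tx":0,"ty":0,"tz":0.05,"rx":0,"ry":0,"rz":0,"fingers":0.35}]' 60; done; python3 -m pendant '[{"tx":0,"ty":0,"tz":0.03,"rx":0,"ry":0,"rz":0,"fingers":0.35},{"tx":0,"ty":0,"tz":0.03,"rx":0,"ry":0,"rz":0,"fingers":0.35}]' 60
```

```text
t: 15.22
ee_pos: [0.524, 0.1902, 0.0759]
eef_rot: [2.355, 2.079, 0.001]
wrist_force: [-2.8, -0.1, 5.5]
grip_width: 0.0475
finger_force: 63.3
t: 15.48
ee_pos: [0.524, 0.1902, 0.0758]
eef_rot: [2.354, 2.079, 0.002]
wrist_force: [-7.3, -2.4, 20.0]
grip_width: 0.0475
finger_force: 64.7
```

It is on the large ring. I relieve the pressure, open, rise clear, and look.

```bash
python3 -m pendant '[{"tx":0,"ty":0,"tz":-0.03,"rx":0,"ry":0,"rz":0,"fingers":0.35},{"tx":0,"ty":0,"tz":-0.03,"rx":0,"ry":0,"rz":0,"fingers":0.8},{"tx":0,"ty":0,"tz":-0.03,"rx":0,"ry":0,"rz":0,"fingers":0.8},{"tx":0,"ty":0,"tz":-0.03,"rx":0,"ry":0,"rz":0,"fingers":0.8},{"tx":0,"ty":0,"tz":-0.03,"rx":0,"ry":0,"rz":0,"fingers":0.8},{"tx":0,"ty":0,"tz":-0.6,"rx":0,"ry":0,"rz":0,"fingers":0.8},{"tx":0,"ty":0,"tz":-1.6,"rx":0,"ry":0,"rz":0,"fingers":0.8},{"tx":0,"ty":0,"tz":-2.6,"rx":0,"ry":0,"rz":0,"fingers":0.8},{"tx":0,"ty":0,"tz":-3.2,"rx":0,"ry":0,"rz":0,"fingers":0.8},{"tx":0,"ty":0,"tz":-3.2,"rx":0,"ry":0,"rz":0,"fingers":0.8}]' 60
python3 - <<'E'
from h import *
w=optics.read_camera('wrist'); s=optics.read_camera('side')
a=cv2.resize(s[190:310,120:240],(400,400),interpolation=cv2.INTER_CUBIC)
cv2.imwrite('pics/s9.png',np.hstack([a,cv2.resize(w[100:350,130:380],(400,400),interpolation=cv2.INTER_CUBIC)])[:,:,::-1])
E
```

```text
t: 16.73
ee_pos: [0.5245, 0.1904, 0.1715]
eef_rot: [2.354, 2.079, 0.003]
wrist_force: [0.5, -0.3, 0.0]
grip_width: 0.0683
finger_force: 0.0
```

View pics/s9.png

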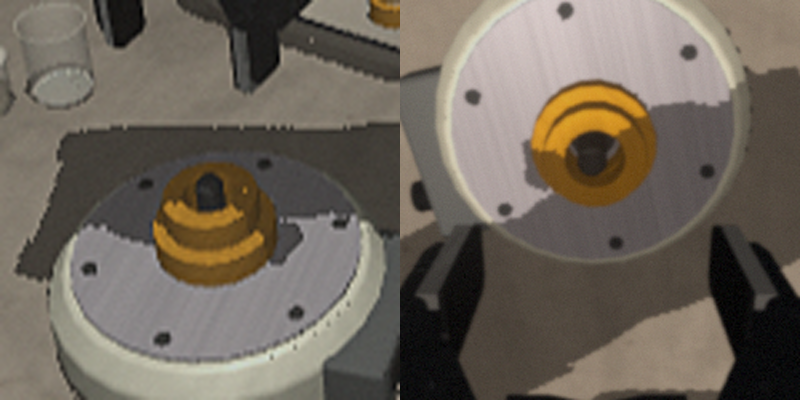

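Both rings lie flat, with the middle one (side panel (213,200)) on the large one (213,250) and the spindle tip through both bores (210,190). The gripper is clear, so I hand it in.

```bash
python3 -c "
from station import r
print(r.job_done())"
```

```text
the job is handed in; nothing more can be done
None
```

The job is handed in at about 17 s: the large ring sits flat on the deck with the middle ring flat on top of it, both on the spindle, and the small and blue rings were not touched.

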